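# Put the sample-preparation things into their fitted holders

### The arm

A 7-joint arm with a two-finger parallel gripper is mounted at the origin on a cart in front of the work surface, level with it; the furniture and walls round the work are solid. World frame = base frame: x ahead of the robot, y to its left, z up, the work surface at z = 0. Lengths are in m, angles in rad, forces in N, time in s.
With the tool pointing down it reaches from about 0.425 to 0.875 m from the base axis. Payload 4.7 kg.
Tool frame: the origin (TCP) lies at the very end of the fingers, on their centre line; the grasp point (between the pads) lies behind it (ctrl.tcp_to_grasp is the y of the grasp point in the tool frame, in m); y points along the fingers, x is the direction in which the jaws open and shut, and the axes are right-handed (so a half turn about y gives the same grasp; the last joint's range is limited). The gripper opens to 87 mm and grips with 3 to 60 N. Pads are 19 mm wide; open, the fingers measure 117 mm over their backs; the gripper's body (75 mm by 190 mm) begins 51 mm behind the grasp point.
Start: joints at [1.183, 0.321, -0.07, 1.45, 0.023, 1.371, -0.057], TCP at [0.254, -0.598, 0.223] pointing down, gripper open.
Joint ranges: [-2.86, 2.86], [-0.3, 2.09], [-1.38, 1.24], [0.06, 2.45], [-1.56, 4.7], [0.09, 2.05], [-2.69, 2.69]. Speed limits (rad/s): [2.57, 2.57, 3.14, 3.14, 3.14, 3.14, 3.14].

### API

Orientations are given as a rotation vector (axis times angle).
In Python, from bench import ctrl, get_image, workorder gives the robot as it stands.
- The arm moves only by the tool drive_tool, never from a script. Its argument "increments" is text: rows parted by semicolons, each of 5 numbers parted by spaces: the shift along the tool's x, y, z in mm, then the turn about the tool's y in degrees, then the closure in counts, from 0 (fully open) to 255 (shut). In form: tx ty tz yaw fingers; .... A call has 1 to 20 rows; each row shifts and turns the commanded pose from where the row before left it, along the tool's axes as they then stand; what a row does not reach is not made up. A row lasts 1/8 s, in which the tool goes at most 62.5 mm and 10.7 degrees, less where a joint would pass 70% of its speed; a pose out of reach is approached as far as the arm can. A call is refused whole if a number of a shift passes 62.5 or a number of a turn 10.7, either way. A call with a gripper value outside its range is refused whole. The fingers move at their own pace and stop on an object; "squeeze" is the grip in N (left out, the last holds). Time passes only in rows, so rows that do not move let the fingers close. It gives the time, the measured TCP pose, the force and the opening at its end, in the units of the state.
- ctrl.get_state(): the state, without advancing time (a new reading comes with each control period).
- get_image(name): name is "side" or "top" or "wrist"; returns a dict with "img" (384x512x3 uint8, red, green, blue), "mtx" (3x3 intrinsics, pixels), "camera_from_world" (4x4, takes a point from world to camera coordinates). Camera axes: x right, y up, looking along -z (the intrinsics and any distortion apply to the point x, -y, -z); pixel columns grow to the right and rows downward; lengths in m; the calibration is good to about 2 mm. A picture is of the moment at which its call begins. There is no depth.
- workorder.close_job(): hands the job in, once; it reports no verdict.
The state is a dict: "time": time; "joint_positions": joint angles; "qd": joint speeds; "joint_torque": joint torques, N m; "position": TCP position; "tool_rot": TCP orientation; "ft_force": force on the tool from outside, world axes, zero at the start; "torque": the same for the moment, N m; "grip_width": opening from 0.0 (shut) to 1.0 (fully open).
Only numpy, scipy, OpenCV 4.12 (cv2) and the standard library are available. Lean on these libraries where they do the work, as an engineer would, in place of code of your own. Each camera call takes 0.05 s, during which the arm holds its last target.

### The job

Tidy the bench for the next run: put the screw-cap bottle, the septa jar, the tall vial and the timer each into the grey holder whose pocket matches it in shape and size (round ones into the round pocket that fits closest, the timer into the rectangular one), standing upright or lying flat on the pocket floor as they stand now. Do not tip any of them over, and do not shift the pen cup or the roll of tape.

Things in the scene. Friction and masses are not known exactly. Their poses are not given: they have to be found in the camera images.
- bottle: Clear glass reagent bottle with ribbed blue screw cap and paper label, standing: body 54 mm in diameter, 108 mm high (cap 35 mm in diameter from 87 mm up; the straight body reaches to at least 65 mm), about 0.2 kg; it stands with a lean of up to 2 degrees. Origin: centre of its underside, z up.
- jar: Low round white jar with a green screw lid, standing: 39 mm in diameter (lid 40 mm, from 34 mm up), 47 mm high, about 0.05 kg. Origin: centre of its underside, z up.
- vial: Slim clear glass vial with a white crimped cap, standing: 23 mm in diameter, 77 mm high, about 0.03 kg, easily tipped. Origin: centre of its underside, z up.
- timer: White box-shaped timer with a display and three buttons, lying on its back, display up: 62 mm along its x, 70 mm along its y, 17 to 19 mm high, about 0.07 kg. Origin: centre of its underside, z up.
- bottle_holder_seat (a point): Fixed block of grey plastic, 92 x 92 x 22 mm, with one round pocket 66 mm in diameter and 16 mm deep (the largest of the three round ones) in the middle of its top; the pocket floor lies 6 mm above the bench. This point is the centre of the pocket floor, z up.
- jar_holder_seat (a point): Fixed block of grey plastic, 74 x 74 x 17 mm, with one round pocket 50 mm in diameter and 11 mm deep (the middle one of the three round ones) in the middle of its top; the pocket floor lies 6 mm above the bench. This point is the centre of the pocket floor, z up.
- vial_holder_seat (a point): Fixed block of grey plastic, 58 x 58 x 28 mm, with one round pocket 34 mm in diameter and 22 mm deep (the smallest of the three round ones) in the middle of its top; the pocket floor lies 6 mm above the bench. This point is the centre of the pocket floor, z up.
- timer_holder_seat (a point): Fixed block of grey plastic, 98 x 108 x 12 mm, with one rectangular pocket 74 mm along x by 84 mm along y, 6 mm deep in the middle of its top; the pocket floor lies 6 mm above the bench. This point is the centre of the pocket floor, z up, x and y along the pocket's sides; the timer fits either way round.
- pen_cup: Bystander: dark pen cup with pens, 72 mm in diameter, 149 mm high, at the back left of the work. Origin: centre of its underside.
- ptfe_tape: Bystander: white roll of thread tape on a spool, 50 mm in diameter, 16 mm high, at the front left of the work, before the tall white instrument (a solid box beyond x = 0.47 and y = 0.2, higher than the work). Origin: centre of its underside.
Not all that is in view belongs to the job. Of the things that look like the vial, the middle-sized one is meant.

How it is judged:
By the outcome, as a careful person would: the job done as asked, in the order asked, and still so for the second after the job is handed in, with the robot touching nothing.
It also fails if it takes over 96 s, if anything falls off the work surface, if the arm or the gripper's body presses on something with over 40 N, if the wrist force passes 120 N, or if a joint passes its speed limit or range.

## Working session

There is one attempt and no reset: what is moved stays moved. The work goes in short steps, Python scripts to look and compute and a tool call to move; the robot and the scene stay as the last step left them, time stands still between calls to the robot, and variables do not carry over. Pictures are saved under pics/ and viewed, and the job is handed in when it is done.

Besides the shell and the picture viewer there is one more tool, called as name(argument=value, ...) on one line, values as JSON. drive_tool: Moves the arm, as the interface text tells. Its arguments: {"type":"object","properties":{"increments":{"type":"string"},"squeeze":{"type":"number"}},"required":["increments"]}

```bash
ls; mkdir -p pics
python3 - <<'E'
from bench import ctrl, get_image, workorder
import cv2,numpy as np
print(ctrl.get_state(), ctrl.tcp_to_grasp)
for n in ["side","top","wrist"]:
    d=get_image(n); cv2.imwrite(f"pics/{n}0.png",d["img"][:,:,::-1]); np.savez(f"{n}0.npz",**d)
    print(n,d["mtx"].tolist(),d["camera_from_world"].round(4).tolist(),[k for k in d])
E
```

```text
pics
{'time': 0.0, 'joint_positions': array([ 1.18306936,  0.32182492, -0.07007714,  1.45169655,  0.02262098,
        1.37078508, -0.05693742]), 'qd': array([ 0.00120946,  0.00160006, -0.00067273,  0.00010606, -0.00176468,
        0.00280972, -0.00123435]), 'joint_torque': array([-2.57526281e-04, -4.91283524e+01, -4.03586794e-01, -3.12527597e+01,
       -6.36811322e-02,  4.37008752e-02,  1.95080474e-04]), 'position': array([ 0.25393869, -0.59773512,  0.2214494 ]), 'tool_rot': array([-1.37193265,  0.90957371, -0.90682296]), 'ft_force': array([ 0.03526587, -0.99778547, -0.17308962]), 'torque': array([ 0.00729117,  0.00322244, -0.01418144]), 'grip_width': 0.9983244288255094} -0.0187
side [[454.23856025762933, 0.0, 266.3839693976414], [0.0, 454.23856025762933, 195.06577828281357], [0.0, 0.0, 1.0]] [[0.9888, -0.1491, 0.011, -0.591], [0.0645, 0.492, 0.8682, -0.0626], [-0.1349, -0.8577, 0.4961, -1.1814], [0.0, 0.0, 0.0, 1.0]] ['img', 'mtx', 'camera_from_world']
top [[365.99406923111036, 0.0, 254.90570763543093], [0.0, 365.99406923111036, 188.19976939294352], [0.0, 0.0, 1.0]] [[-0.0099, -0.9999, 0.0018, -0.0263], [0.9974, -0.0098, 0.0717, -0.6039], [-0.0717, 0.0025, 0.9974, -0.9604], [0.0, 0.0, 0.0, 1.0]] ['img', 'mtx', 'camera_from_world']
wrist [[318.44949603893906, 0.0, 258.90451889298384], [0.0, 318.44949603893906, 189.79231415475502], [0.0, 0.0, 1.0]] [[0.3908, -0.9205, -0.0022, -0.6496], [0.8916, 0.3792, -0.2474, 0.0295], [0.2286, 0.0948, 0.9689, -0.3896], [0.0, 0.0, 0.0, 1.0]] ['img', 'mtx', 'camera_from_world']
```

View pics/side0.png

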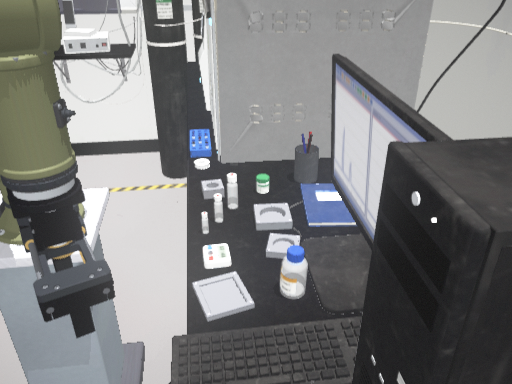

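View pics/top0.png

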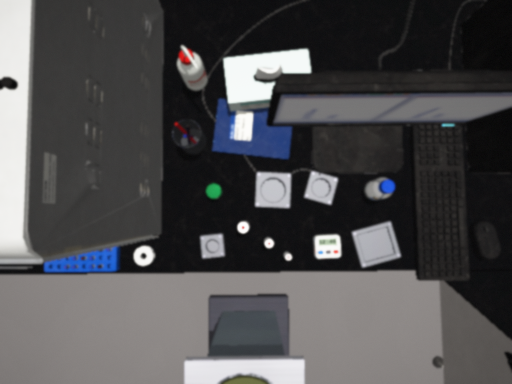

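View pics/wrist0.png

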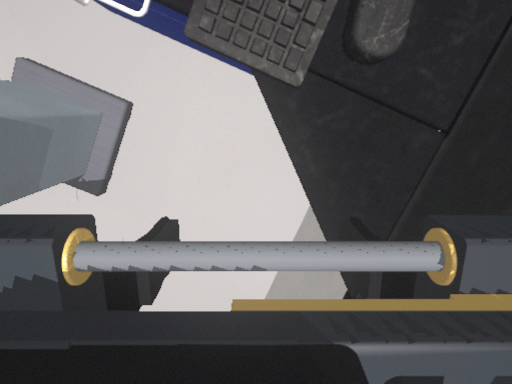

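Run:
```python
import cv2,numpy as np
a=cv2.imread('pics/top0.png')[160:275,180:410]
cv2.imwrite('pics/topc.png',cv2.resize(a,None,fx=3.45,fy=3.45,interpolation=cv2.INTER_CUBIC))
a=cv2.imread('pics/side0.png')[140:325,180:350]
cv2.imwrite('pics/sidec.png',cv2.resize(a,None,fx=3.2,fy=3.2,interpolation=cv2.INTER_CUBIC))
```

```text
(no output)
```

View pics/topc.png

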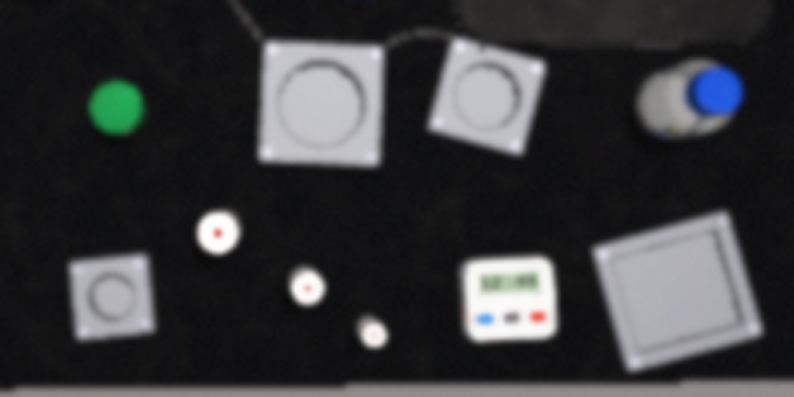

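View pics/sidec.png

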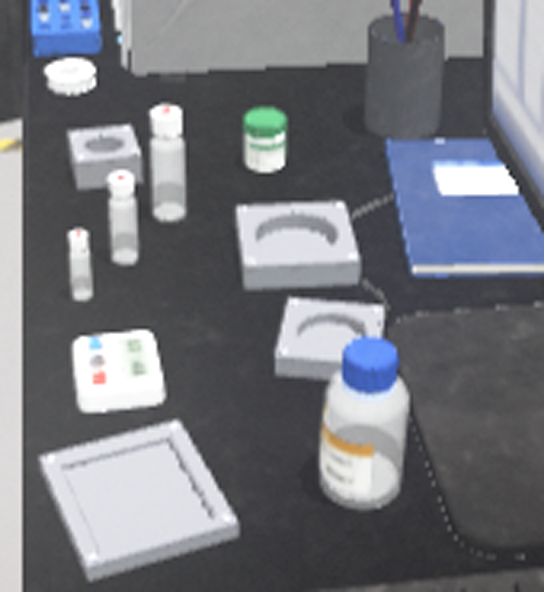

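```bash
cat > h.py <<'E'
import cv2,numpy as np
def load(n): 
    d=np.load(n); return d['mtx'],d['camera_from_world']
def ray(n,uv,z):
    K,T=load(n) if isinstance(n,str) else n
    uv=np.atleast_2d(np.array(uv,float))
    p=np.c_[(uv[:,0]-K[0,2])/K[0,0],-(uv[:,1]-K[1,2])/K[1,1],-np.ones(len(uv))]
    R=T[:3,:3];c=-R.T@T[:3,3]; d=p@R
    return c+d*((z-c[2])/d[:,2])[:,None]
def proj(n,P):
    K,T=load(n) if isinstance(n,str) else n
    q=np.atleast_2d(P)@T[:3,:3].T+T[:3,3]
    return np.c_[K[0,0]*q[:,0]/-q[:,2]+K[0,2],K[1,1]*-q[:,1]/-q[:,2]+K[1,2]]
def tp(u): return (np.array(u,float)+.5)/3.45-.5+np.array([180,160])
def sd(u): return (np.array(u,float)+.5)/3.2-.5+np.array([180,140])
E
python3 - <<'E'
from h import *
np.set_printoptions(precision=4,suppress=True)
T='top0.npz';S='side0.npz'
H={'bot':([(265,40),(384,45),(380,166),(259,160)],.022,[(237,207),(355,203),(360,257),(243,254)]),
'jar':([(453,38),(546,64),(522,156),(429,130)],.017,[(288,299),(384,307),(383,358),(277,348)]),
'vial':([(68,262),(148,254),(155,332),(77,340)],.028,[(68,130),(133,124),(141,155),(77,160)]),
'tim':([(593,246),(726,211),(763,332),(632,371)],.012,[(40,459),(178,423),(238,522),(91,565)])}
for k,(c,z,s) in H.items():
    p=ray(T,tp(c),z); print(k,'top',p[:,:2].mean(0),[round(float(np.linalg.norm(p[i]-p[(i+1)%4])),4) for i in range(4)],
      [round(float(np.degrees(np.arctan2(*(p[(i+1)%4]-p[i])[[1,0]]))),1) for i in range(4)])
    q=ray(S,sd(s),z); print('   side',q[:,:2].mean(0),[round(float(np.linalg.norm(q[i]-q[(i+1)%4])),4) for i in range(4)],[round(float(np.degrees(np.arctan2(*(q[(i+1)%4]-q[i])[[1,0]]))),1) for i in range(4)])
for k,c,z,s in [('bottle',(717,90),.108,(370,351)),('jar',(117,107),.047,(265,119)),('vialmid',(307,288),.077,(121,178)),('vialbig',(218,233),.1,(166,110)),('vialsm',(374,335),.06,(79,233)),('timer',(509,298),.018,(117,366)),('pen',tuple(0*i for i in (1,2)),.149,(404,30)),('tape',((144-180)*3.45,(256-160)*3.45),.016,(70,72))]:
    print(k,ray(T,tp(c),z)[0,:2],ray(S,sd(s),z)[0,:2])
for n,s in [('bottle',(362,490)),('jar',(265,163)),('mid',(124,256)),('big',(169,213)),('sm',(82,294))]: print(n,'base',ray(S,sd(s),0)[0,:2])
c=[(464,260),(552,257),(556,338),(468,341)]; p=ray(T,tp(c),.018)
print(p[:,:2],[np.degrees(np.arctan2(*(p[(i+1)%4]-p[i])[[1,0]])) for i in range(4)],[np.linalg.norm(p[i]-p[(i+1)%4]) for i in range(4)])
E
```

```text
bot top [ 0.6    -0.0807] [0.0929, 0.0943, 0.0939, 0.0937] [-93.0, 177.1, 86.6, -3.4]
   side [ 0.6033 -0.0773] [0.0995, 0.0836, 0.0927, 0.0727] [-3.7, -98.5, 169.7, 86.6]
jar top [ 0.6035 -0.2104] [0.0755, 0.0747, 0.0751, 0.0748] [-106.3, 164.0, 73.8, -15.7]
   side [ 0.6075 -0.2082] [0.0732, 0.0641, 0.0769, 0.0631] [-16.0, -102.9, 163.3, 73.8]
vial top [0.4523 0.0821] [0.0615, 0.0594, 0.0597, 0.0595] [-84.9, -175.0, 95.2, 6.7]
   side [0.4536 0.0826] [0.0593, 0.0598, 0.056, 0.0577] [4.0, -86.9, -178.1, 96.3]
tim top [ 0.4521 -0.3565] [0.1079, 0.0971, 0.1066, 0.1003] [-76.0, -164.9, 105.7, 15.9]
   side [ 0.4525 -0.3588] [0.096, 0.1045, 0.095, 0.1047] [14.7, -74.3, -165.2, 106.3]
bottle [ 0.6003 -0.3569] [ 0.6    -0.3605]
jar [0.5964 0.0759] [0.5967 0.0721]
vialmid [ 0.4614 -0.0651] [ 0.4615 -0.0702]
vialbig [ 0.5025 -0.0015] [ 0.5033 -0.0025]
vialsm [ 0.4252 -0.1148] [ 0.4261 -0.1206]
timer [ 0.4476 -0.2233] [ 0.4468 -0.2352]
pen [0.6634 0.144 ] [0.7072 0.0235]
tape [0.4269 0.2657] [0.4267 0.2568]
bottle base [ 0.5982 -0.3658]
jar base [0.5975 0.0754]
mid base [ 0.461 -0.064]
big base [ 0.5033 -0.001 ]
sm base [ 0.4252 -0.1146]
[[ 0.4771 -0.1892]
 [ 0.4787 -0.2573]
 [ 0.4167 -0.2588]
 [ 0.4151 -0.1909]] [np.float64(-88.63583096613252), np.float64(-178.67260458652729), np.float64(91.34885366725108), np.float64(1.6138523891281698)] [np.float64(0.06820473848709634), np.float64(0.0620510761555453), np.float64(0.06789458670775864), np.float64(0.06203350392896763)]
```

```bash
cat > ov.py <<'E'
from h import *
def box(c,a,lx,ly,z): 
    a=np.radians(a); R=np.array([[np.cos(a),-np.sin(a)],[np.sin(a),np.cos(a)]])
    q=np.array([[1,1],[1,-1],[-1,-1],[-1,1]])*[lx/2,ly/2]
    return np.c_[q@R.T+c,np.full(4,z)]
def circ(c,d,z):
    t=np.linspace(0,2*np.pi,40); return np.c_[c[0]+d/2*np.cos(t),c[1]+d/2*np.sin(t),np.full(40,z)]
def shapes(M):
    S=[]
    for k,v in M.items():
        c=np.array(v[:2])
        if k=='bottle': S+=[circ(c,.054,0),circ(c,.054,.06),circ(c+v[2:4],.035,.108)]
        if k=='jar': S+=[circ(c,.039,0),circ(c,.040,.047)]
        if k=='vial': S+=[circ(c,.023,0),circ(c,.018,.077)]
        if k=='timer': S+=[box(c,v[2],.062,.07,.018)]
        if k=='bh': S+=[box(c,v[2],.092,.092,.022),circ(c,.066,.022)]
        if k=='jh': S+=[box(c,v[2],.074,.074,.017),circ(c,.05,.017)]
        if k=='vh': S+=[box(c,v[2],.058,.058,.028),circ(c,.034,.028)]
        if k=='th': S+=[box(c,v[2],.098,.108,.012),box(c,v[2],.074,.084,.012)]
        if k=='pen': S+=[circ(c,.072,0),circ(c,.072,.149)]
        if k=='tape': S+=[circ(c,.05,0),circ(c,.05,.016)]
    return S
def overlay(npz,M,out,win,f):
    d=np.load(npz); x0,y0,x1,y1=win
    im=cv2.resize(d['img'][y0:y1,x0:x1,::-1],None,fx=f,fy=f,interpolation=cv2.INTER_CUBIC)
    for s in shapes(M):
        p=proj((d['mtx'],d['camera_from_world']),s); p=(p-[x0,y0]+.5)*f-.5
        cv2.polylines(im,[np.round(p).astype(int)],True,(0,255,255),1)
    cv2.imwrite(out,im)
E
cat > m.py <<'E'
M=dict(bottle=(.599,-.362,.001,.004),jar=(.597,.0745),vial=(.461,-.066),timer=(.447,-.225,1.5),
bh=(.6015,-.079,-3.3),jh=(.6055,-.2093,-16),vh=(.453,.0823,5.5),th=(.4523,-.3575,15),pen=(.69,.13),tape=(.427,.264))
E
python3 - <<'E'
from ov import *; from m import M
overlay('top0.npz',M,'pics/ovt.png',(120,115,410,280),2.7)
overlay('side0.npz',M,'pics/ovs.png',(180,140,350,325),3.2)
print(ray('side0.npz',sd([(402,118)]),0), ray('top0.npz',[[187,135]],.149))
from bench import ctrl
from scipy.spatial.transform import Rotation as Ro
print(Ro.from_rotvec(ctrl.get_state()['tool_rot']).as_matrix().round(3))
E
```

```text
[[0.74170093 0.14669854 0.        ]] [[0.72184783 0.12696324 0.149     ]]
[[ 0.391 -0.001  0.92 ]
 [-0.92   0.001  0.391]
 [-0.001 -1.    -0.   ]]
```

View pics/ovt.png

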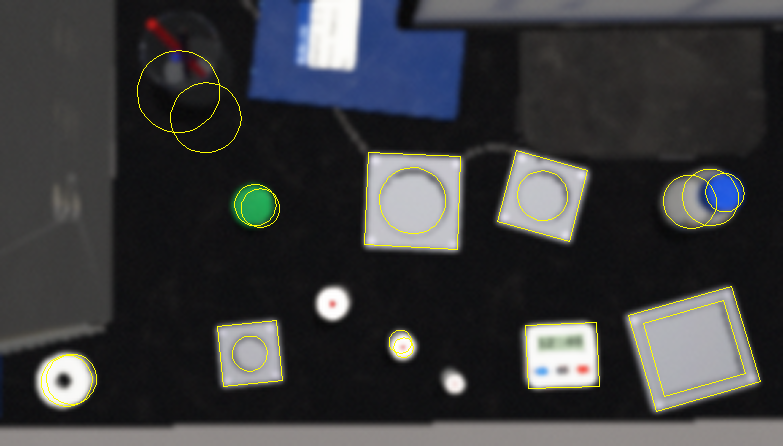

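View pics/ovs.png

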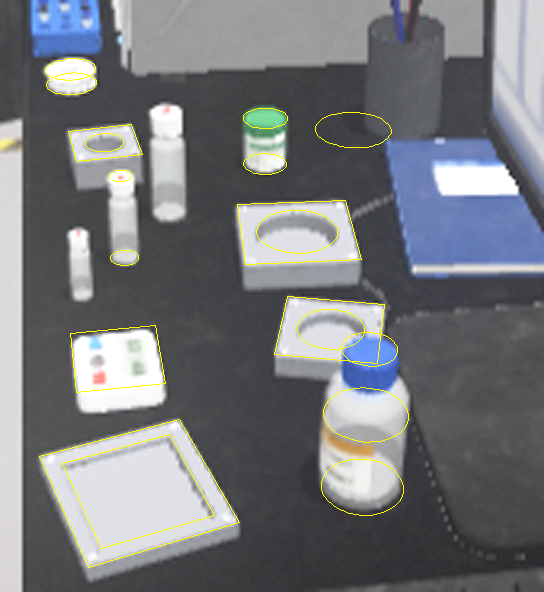

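drive_tool(increments="0 0 0 10 0; 0 0 0 10 0; 0 0 0 3 0; -10 0 15 0 0; -25 0 36 0 0; -25 0 36 0 0; -25 0 36 0 0; -25 0 36 0 0; -25 0 36 0 0; -25 0 36 0 0; -25 0 36 0 0; -25 0 36 0 0; -16 0 26 0 0; -10 0 16 0 0; 0 0 0 0 0; 0 0 0 0 0; 0 0 0 0 0", squeeze=20)

```text
time: 2.28
position: [0.5977, -0.3639, 0.2227]
tool_rot: [-1.209, 1.211, -1.211]
ft_force: [-0.2, -0.5, 0.3]
grip_width: 1.001
```

```bash
cat > st.py <<'E'
from bench import ctrl
import numpy as np,sys
from scipy.spatial.transform import Rotation as Ro
def st():
    s=ctrl.get_state();R=Ro.from_rotvec(s['tool_rot']).as_matrix();h=np.degrees(np.arctan2(R[1,0],R[0,0]))
    print('t',round(s['time'],2),'pos',(s['position']*1000).round(1),'h',h.round(2),'F',s['ft_force'].round(1),'w',round(s['grip_width']*87,1),'q7',s['joint_positions'][6].round(2))
    return s,R,h
if __name__=='__main__':
    s,R,h=st(); print(R[:,1].round(4))
    if len(sys.argv)>2:
        d=np.array([float(a) for a in sys.argv[1:3]])-s['position'][:2]*1000
        print('tx tz',(d@R[:2,0]).round(1),(d@R[:2,2]).round(1))
E
python3 st.py 599 -362
python3 - <<'E'
from bench import get_image
import cv2
for n in ['wrist','side']:
    cv2.imwrite(f'pics/{n}1.png',get_image(n)['img'][:,:,::-1])
E
```

```text
t 2.27 pos [ 597.7 -363.9  222.7] h -90.13 F [-0.2 -0.5  0.3] w 87.1 q7 -1.12
[-5.e-04 -1.e-03 -1.e+00]
tx tz -1.9 1.3
```

View pics/wrist1.png

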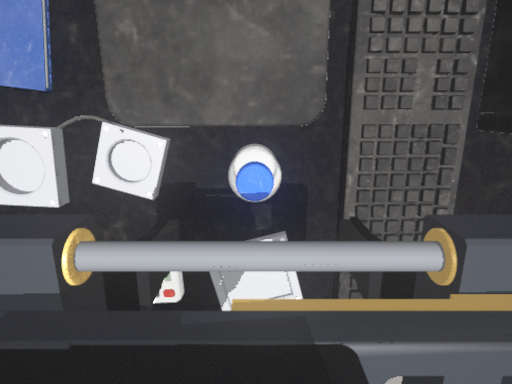

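View pics/side1.png

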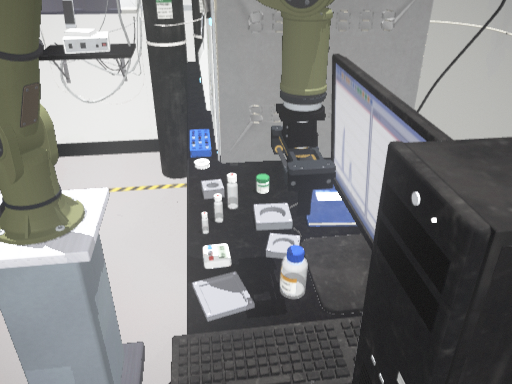

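Run:
```python
from bench import get_image
from h import *
d=get_image('wrist'); n=(d['mtx'],d['camera_from_world'])
print(ray(n,[[255,180]],.108), ray(n,[[130,160]],.017),ray(n,[[20,165]],.022))
p=ray('top0.npz',[[275,122]],.1)
print(proj(n,[[.599,-.362,0]]))
print(proj('side0.npz',[[.598,-.364,.2227]]))
d=get_image('top');cv2.imwrite('pics/top1.png',d['img'][:,:,::-1])
```

```text
[[ 0.60433055 -0.36032796  0.108     ]] [[ 0.60813449 -0.21383653  0.017     ]] [[ 0.60335466 -0.08855439  0.022     ]]
[[257.42436368 165.00326438]]
[[297.25660579 200.35218869]]
```

View pics/top1.png

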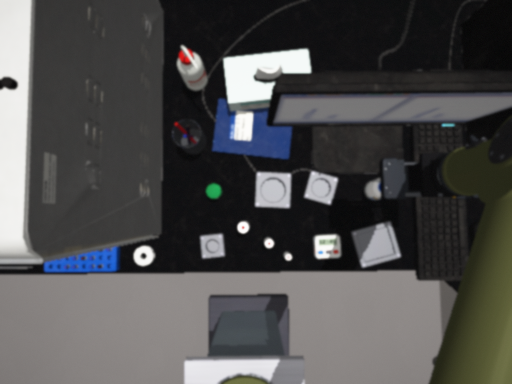

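drive_tool(increments="-3 0 2 0 0; 0 20 0 0 0; 0 40 0 0 0; 0 40 0 0 0; 0 30 0 0 0; 0 20 0 0 0; 0 15 0 0 0; 0 10 0 0 0; 0 0 0 0 0; 0 0 0 0 0")

```text
time: 3.72
position: [0.6018, -0.3595, 0.0487]
tool_rot: [-1.209, 1.207, -1.21]
ft_force: [-0.4, 0.4, -0.1]
grip_width: 1.0
```

```bash
python3 st.py 600 -361
python3 - <<'E'
from bench import get_image
import cv2,numpy as np
ims=[get_image(n)['img'][:,:,::-1] for n in ['wrist','side']]
cv2.imwrite('pics/b2.png',np.hstack([cv2.resize(ims[0],(400,300)),cv2.resize(ims[1][180:330,200:400],(400,300))]))
E
```

```text
t 3.73 pos [ 601.8 -359.5   48.7] h -89.98 F [-0.4  0.4 -0.1] w 87.0 q7 -1.15
[ 0.0016 -0.001  -1.    ]
tx tz 1.5 -1.8
```

View pics/b2.png

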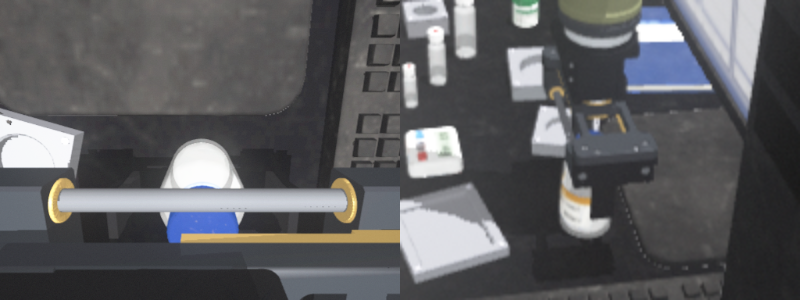

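drive_tool(increments="1 4 -1 0 0; 0 0 0 0 255; 0 0 0 0 255; 0 0 0 0 255; 0 0 0 0 255; 0 0 0 0 255", squeeze=25)

```text
time: 4.58
position: [0.6001, -0.36, 0.0436]
tool_rot: [-1.209, 1.209, -1.209]
ft_force: [0.7, -0.1, 1.1]
grip_width: 0.609
```

drive_tool(increments="0 5 0 0 255; 0 -10 0 0 255; 0 -20 0 0 255; 0 -25 0 0 255; -10 -10 0 0 255; -25 0 0 0 255; -35 0 0 0 255; -40 0 0 0 255; -40 0 0 0 255; -40 0 0 0 255; -40 0 0 0 255; -30 0 0 0 255; -15 0 0 0 255; -7 0 2 0 255; 0 0 0 0 255; 0 0 0 0 255; 0 0 0 0 255")

```text
time: 6.7
position: [0.6019, -0.0795, 0.1034]
tool_rot: [-1.209, 1.21, -1.211]
ft_force: [-0.3, -0.1, -1.1]
grip_width: 0.608
```

```bash
python3 st.py 602 -77.5
python3 - <<'E'
from bench import get_image
import cv2,numpy as np
ims=[get_image(n)['img'][:,:,::-1] for n in ['wrist','side']]
cv2.imwrite('pics/b3.png',np.hstack([cv2.resize(ims[0],(400,300)),cv2.resize(ims[1][120:270,200:400],(400,300))]))
E
```

```text
t 6.7 pos [601.9 -79.5 103.4] h -90.09 F [-0.3 -0.1 -1.1] w 52.9 q7 -1.57
[-1.e-04 -5.e-04 -1.e+00]
tx tz -2.0 0.1
```

View pics/b3.png

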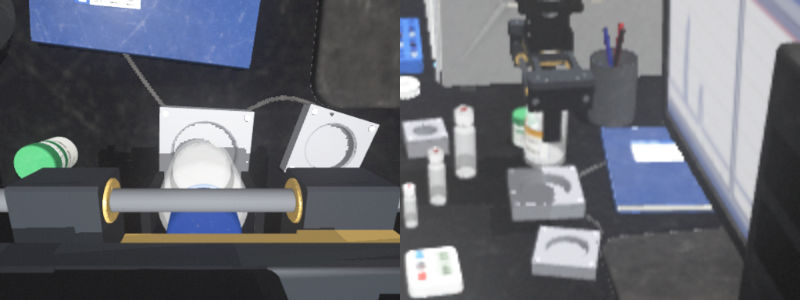

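Run:
```python
from bench import get_image
import numpy as np
from ov import *
d=get_image('side'); np.savez('s3.npz',**d)
K=(d['mtx'],d['camera_from_world'])
x0,y0,x1,y1=230,120,330,240;f=5
im=cv2.resize(d['img'][y0:y1,x0:x1,::-1],None,fx=f,fy=f,interpolation=cv2.INTER_CUBIC)
for z,c in [(.06,(0,255,255)),(.065,(0,0,255))]:
    p=(proj(K,circ((.601,-.0815),.054,z))-[x0,y0]+.5)*f
    cv2.polylines(im,[p.astype(int)],True,c,1)
cv2.imwrite('pics/b4.png',im)
```

```text
(no output)
```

View pics/b4.png

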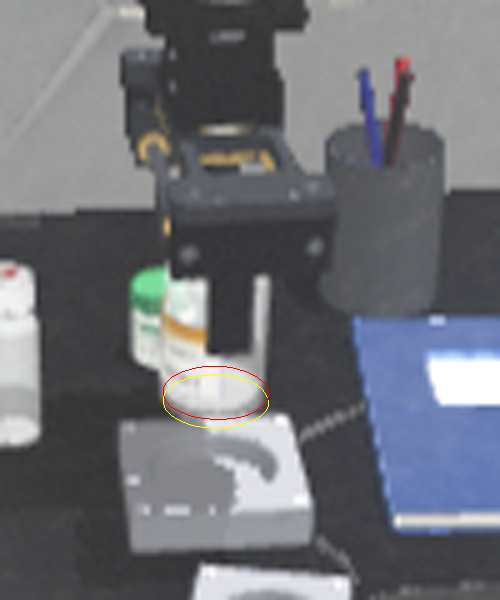

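drive_tool(increments="-2 0 0 0 255; 0 15 0 0 255; 0 15 0 0 255; 0 10 0 0 255; 0 6 0 0 255; 0 4 0 0 255; 0 3 0 0 255; 0 2 0 0 255; 0 1 0 0 255; 0 0 0 0 255")

```text
time: 8.1
position: [0.6023, -0.076, 0.0492]
tool_rot: [-1.209, 1.208, -1.21]
ft_force: [-2.3, -0.1, 5.5]
grip_width: 0.607
```

drive_tool(increments="0 -1 0 0 255; 0 0 0 0 0; 0 0 0 0 0; 0 0 0 0 0; 0 0 0 0 0; 0 -15 0 0 0; 0 -30 0 0 0; 0 -40 0 0 0; 0 -30 0 0 0; 0 0 0 0 0")

```text
time: 9.35
position: [0.6043, -0.0762, 0.1678]
tool_rot: [-1.205, 1.203, -1.213]
ft_force: [-0.2, -1.1, -0.0]
grip_width: 1.002
```

```bash
python3 st.py 597 74.5
python3 - <<'E'
from bench import get_image
import cv2,numpy as np
ims=[get_image(n)['img'][:,:,::-1] for n in ['wrist','side']]
cv2.imwrite('pics/b5.png',np.hstack([cv2.resize(ims[0],(400,300)),cv2.resize(ims[1][120:270,200:400],(400,300))]))
E
```

```text
t 9.35 pos [604.3 -76.2 167.8] h -89.97 F [-0.2 -1.1 -0. ] w 87.2 q7 -1.56
[ 0.0071 -0.0012 -1.    ]
tx tz -150.7 -7.2
```

View pics/b5.png

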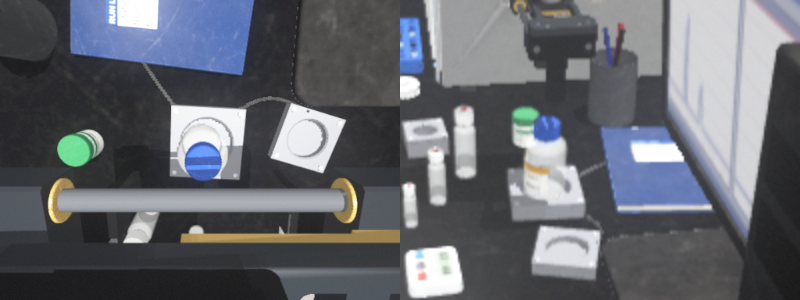

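Run:
```python
from bench import get_image
from ov import *
d=get_image('side'); K=(d['mtx'],d['camera_from_world'])
x0,y0,x1,y1=240,160,320,240;f=7
im=cv2.resize(d['img'][y0:y1,x0:x1,::-1],None,fx=f,fy=f,interpolation=cv2.INTER_CUBIC)
for dd,z,c in [(.054,.006,(0,255,255)),(.054,.066,(0,0,255)),(.035,.114,(0,255,0))]:
    p=(proj(K,circ((.6015,-.079),dd,z))-[x0,y0]+.5)*f
    cv2.polylines(im,[p.astype(int)],True,c,1)
cv2.imwrite('pics/b6.png',im)
```

```text
(no output)
```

View pics/b6.png

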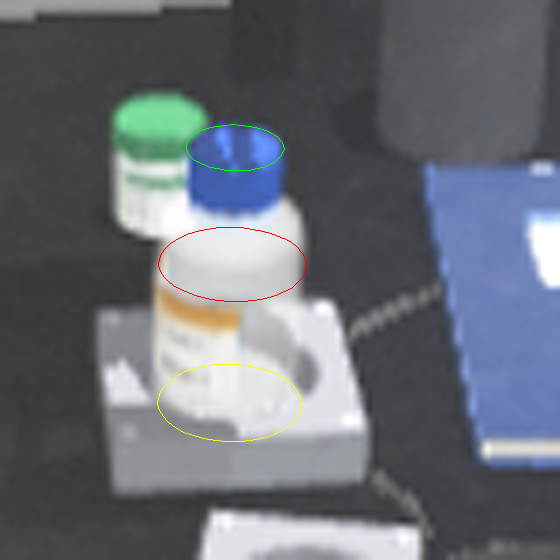

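drive_tool(increments="-20 0 -2 0 0; -35 0 -2 0 0; -40 0 -2 0 0; -35 0 -1 0 0; -20 0 0 0 0; 0 15 0 -10 0; 0 15 0 -10 0; 0 10 0 -10 0; 0 10 0 -10 0; 0 0 0 -5 0; 0 0 0 0 0; 0 0 0 0 0")

```text
time: 11.0
position: [0.5949, 0.0738, 0.1134]
tool_rot: [-1.482, 0.615, -0.615]
ft_force: [0.0, 0.6, 0.1]
grip_width: 0.998
```

```bash
python3 st.py 597 74.5
```

```text
t 11.0 pos [594.9  73.8 113.4] h -45.08 F [0.  0.6 0.1] w 86.9 q7 -1.09
[-2.e-04 -2.e-04 -1.e+00]
tx tz 1.0 2.0
```

drive_tool(increments="1 20 2 0 0; 0 30 0 0 0; 0 25 0 0 0; 0 12 0 0 0; 0 7 0 0 0; 0 3 0 0 0; 0 0 0 0 0; 0 0 0 0 255; 0 0 0 0 255; 0 0 0 0 255; 0 0 0 0 255; 0 0 0 0 255", squeeze=20)

```text
time: 12.5
position: [0.5971, 0.0745, 0.0165]
tool_rot: [-1.482, 0.614, -0.614]
ft_force: [-0.6, -0.2, 1.1]
grip_width: 0.519
```

drive_tool(increments="0 0 0 0 255; 0 0 0 0 255; 0 0 0 0 255")

```text
time: 12.88
position: [0.597, 0.0746, 0.0165]
tool_rot: [-1.482, 0.614, -0.614]
ft_force: [0.2, 0.2, -0.4]
grip_width: 0.438
```

drive_tool(increments="0 -15 0 0 255; 0 -30 0 0 255; 0 -40 0 0 255; 0 -40 0 0 255; 0 -30 0 0 255; 10 -5 -10 0 255; 20 0 -20 0 255; 30 0 -28 0 255; 30 0 -28 0 255; 30 0 -28 0 255; 30 0 -28 0 255; 27 0 -25 0 255; 18 0 -17 0 255; 12 0 -11 0 255; 0 0 0 0 255; 0 0 0 0 255")

```text
time: 14.88
position: [0.6057, -0.208, 0.1763]
tool_rot: [-1.482, 0.613, -0.612]
ft_force: [0.4, 0.5, -0.3]
grip_width: 0.439
```

```bash
python3 st.py 605.5 -209.3
python3 - <<'E'
from bench import get_image
import cv2,numpy as np
ims=[get_image(n)['img'][:,:,::-1] for n in ['wrist','side']]
cv2.imwrite('pics/j3.png',np.hstack([cv2.resize(ims[0],(400,300)),cv2.resize(ims[1][120:270,200:400],(400,300))]))
E
```

```text
t 14.88 pos [ 605.7 -208.   176.3] h -44.88 F [ 0.4  0.5 -0.3] w 38.2 q7 -0.59
[-3.0e-04  1.1e-03 -1.0e+00]
tx tz 0.7 -1.0
```

View pics/j3.png

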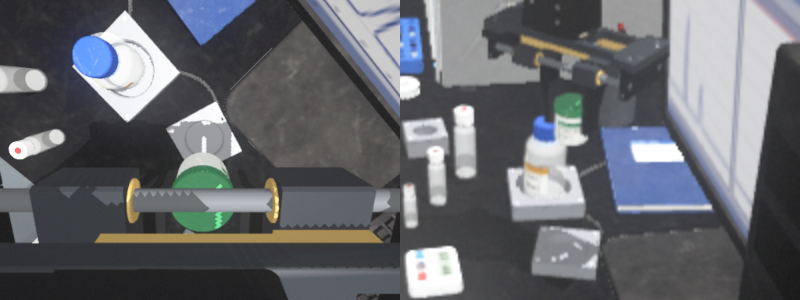

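drive_tool(increments="1 20 -1 0 255; 0 40 0 0 255; 0 40 0 0 255; 0 20 0 0 255; 0 12 0 0 255; 0 8 0 0 255; 0 6 0 0 255; 0 4 0 0 255; 0 2 0 0 255; 0 1 0 0 255; 0 0 0 0 255")

```text
time: 16.35
position: [0.6057, -0.2111, 0.0237]
tool_rot: [-1.482, 0.613, -0.614]
ft_force: [-0.2, 0.5, 0.6]
grip_width: 0.435
```

drive_tool(increments="-1 1 1 0 255; 0 0 0 0 255; 0 0 0 0 0; 0 0 0 0 0; 0 0 0 0 0; 0 0 0 0 0; 0 -10 0 0 0; 0 -30 0 0 0; 0 -40 0 0 0; 0 -40 0 0 0; 0 -10 0 0 0; 0 0 0 0 0")

```text
time: 17.85
position: [0.6059, -0.2098, 0.1533]
tool_rot: [-1.482, 0.613, -0.615]
ft_force: [-0.2, -0.2, -0.5]
grip_width: 1.002
```

```bash
python3 st.py 461 -66
python3 - <<'E'
from bench import get_image
from ov import *
d=get_image('side'); K=(d['mtx'],d['camera_from_world'])
x0,y0,x1,y1=190,160,320,260;f=6
im=cv2.resize(d['img'][y0:y1,x0:x1,::-1],None,fx=f,fy=f,interpolation=cv2.INTER_CUBIC)
for dd,z,c in [(.039,.006,(0,255,255)),(.04,.053,(0,0,255))]:
    p=(proj(K,circ((.6055,-.2093),dd,z))-[x0,y0]+.5)*f
    cv2.polylines(im,[p.astype(int)],True,c,1)
cv2.imwrite('pics/j6.png',im)
E
```

```text
t 17.85 pos [ 605.9 -209.8  153.3] h -44.98 F [-0.2 -0.2 -0.5] w 87.2 q7 -0.59
[ 1.3e-03 -7.0e-04 -1.0e+00]
tx tz -204.2 -0.7
```

View pics/j6.png

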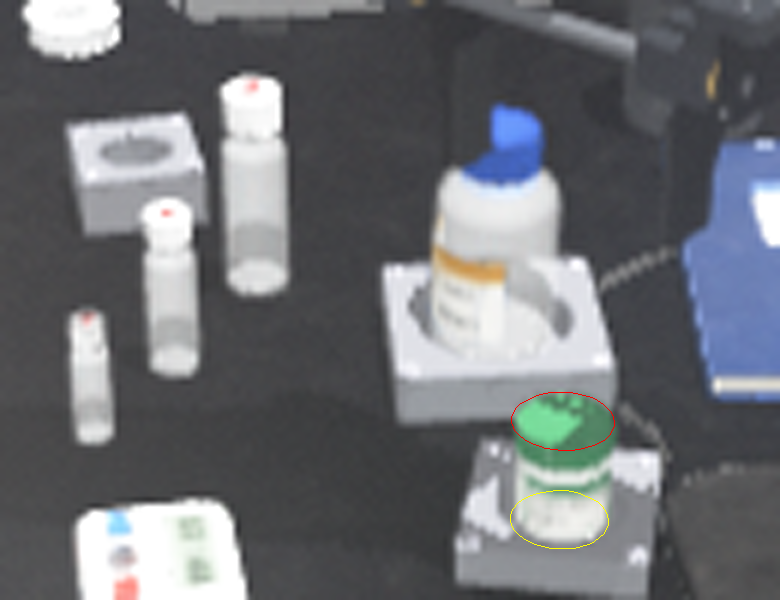

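drive_tool(increments="-20 0 0 0 0; -40 0 0 0 0; -45 0 0 0 0; -45 0 0 0 0; -34 0 0 0 0; -20 0 -1 0 0; 0 0 0 -10 0; 0 0 0 -2 0; 0 0 0 0 0; 0 0 0 0 0")

```text
time: 19.15
position: [0.4605, -0.0663, 0.1521]
tool_rot: [-1.523, 0.453, -0.452]
ft_force: [-0.5, 0.5, -0.5]
grip_width: 1.003
```

```bash
python3 st.py 461 -66
python3 - <<'E'
from bench import get_image
import cv2,numpy as np
d=get_image('wrist');np.savez('w4.npz',**d)
cv2.imwrite('pics/v1.png',d['img'][:,:,::-1])
E
```

```text
t 19.15 pos [460.5 -66.3 152.1] h -33.09 F [-0.5  0.5 -0.5] w 87.2 q7 -0.49
[-8.e-04  4.e-04 -1.e+00]
tx tz 0.2 0.6
```

View pics/v1.png

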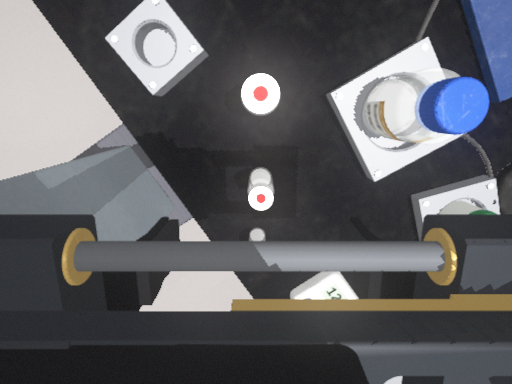

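drive_tool(increments="0 20 0 0 0; 0 35 0 0 0; 0 30 0 0 0; 0 20 0 0 0; 0 12 0 0 0; 0 6 0 0 0; 0 2 0 0 0; 0 0 0 0 0; 0 0 0 0 120; 0 0 0 0 120; 0 0 0 0 120; 0 0 0 0 120; 0 0 0 0 120", squeeze=10)

```text
time: 20.82
position: [0.4606, -0.0662, 0.0275]
tool_rot: [-1.523, 0.451, -0.451]
ft_force: [-0.7, 0.7, 0.5]
grip_width: 0.562
```

```bash
python3 st.py 461 -66
python3 - <<'E'
from bench import get_image
import cv2,numpy as np
ims=[get_image(n)['img'][:,:,::-1] for n in ['wrist','side']]
cv2.imwrite('pics/v3.png',np.hstack([cv2.resize(ims[0],(400,300)),cv2.resize(ims[1][140:290,170:370],(400,300))]))
E
```

```text
t 20.82 pos [460.6 -66.2  27.5] h -32.98 F [-0.7  0.7  0.5] w 48.9 q7 -0.56
[-1.e-04 -1.e-04 -1.e+00]
tx tz 0.2 0.4
```

View pics/v3.png

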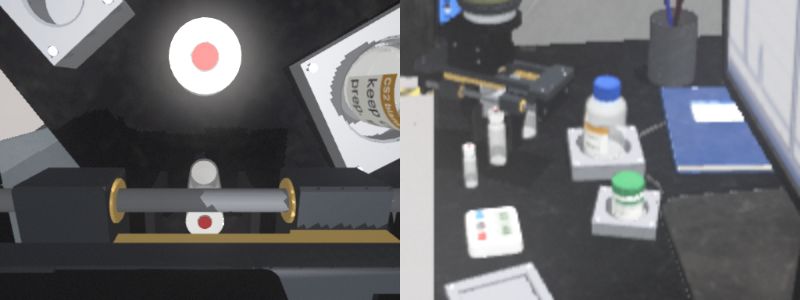

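drive_tool(increments="0 0 0 0 170; 0 0 0 0 170; 0 0 0 0 255; 0 0 0 0 255; 0 0 0 0 255; 0 0 0 0 255", squeeze=10)

```text
time: 21.68
position: [0.4606, -0.0662, 0.0275]
tool_rot: [-1.523, 0.451, -0.451]
ft_force: [0.2, 0.5, -0.5]
grip_width: 0.262
```

drive_tool(increments="0 -8 0 0 255; 0 -20 0 0 255; 0 -30 0 0 255; 0 -30 0 0 255; 0 -25 0 0 255; -5 -12 8 0 255; -15 0 20 0 255; -20 0 28 0 255; -20 0 28 0 255; -17 0 22 0 255; -10 0 14 0 255; 0 0 0 -8 255; 0 0 0 -10 255; 0 0 0 -10 255; 0 0 0 -10 255; 0 0 0 -10 255; 0 0 0 -10 255; 0 0 0 -6 255; 0 0 0 0 255; 0 0 0 0 255")

```text
time: 24.18
position: [0.4527, 0.0822, 0.1524]
tool_rot: [-1.529, -0.423, 0.424]
ft_force: [-0.6, 0.4, 0.1]
grip_width: 0.258
```

```bash
python3 st.py 453 82.3
python3 - <<'E'
from bench import get_image
import cv2,numpy as np
ims=[get_image(n)['img'][:,:,::-1] for n in ['wrist','side']]
cv2.imwrite('pics/v4.png',np.hstack([cv2.resize(ims[0],(400,300)),cv2.resize(ims[1][110:260,170:370],(400,300))]))
E
```

```text
t 24.18 pos [452.7  82.2 152.4] h 30.95 F [-0.6  0.4  0.1] w 22.5 q7 0.32
[-4.e-04  0.e+00 -1.e+00]
tx tz 0.3 -0.1
```

View pics/v4.png

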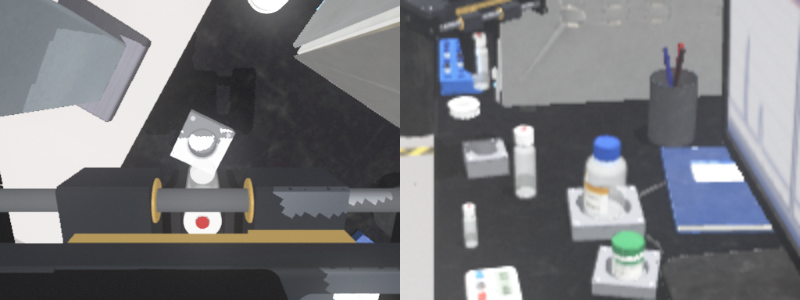

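drive_tool(increments="0 20 0 0 255; 0 30 0 0 255; 0 25 0 0 255; 0 15 0 0 255; 0 10 0 0 255; 0 8 0 0 255; 0 5 0 0 255; 0 3 0 0 255; 0 2 0 0 255; 0 1 0 0 255; 0 0 0 0 255")

```text
time: 25.65
position: [0.453, 0.0818, 0.0336]
tool_rot: [-1.529, -0.424, 0.424]
ft_force: [-0.9, -0.1, -0.0]
grip_width: 0.259
```

```bash
python3 st.py 453 82.3
python3 - <<'E'
from bench import get_image
import cv2,numpy as np
ims=[get_image(n)['img'][:,:,::-1] for n in ['wrist','side']]
cv2.imwrite('pics/v5.png',np.hstack([cv2.resize(ims[0],(400,300)),cv2.resize(ims[1][140:230,180:300],(400,300))]))
E
```

```text
t 25.65 pos [453.   81.8  33.6] h 31.02 F [-0.9 -0.1 -0. ] w 22.5 q7 0.21
[ 2.e-04 -1.e-04 -1.e+00]
tx tz 0.2 0.4
```

View pics/v5.png

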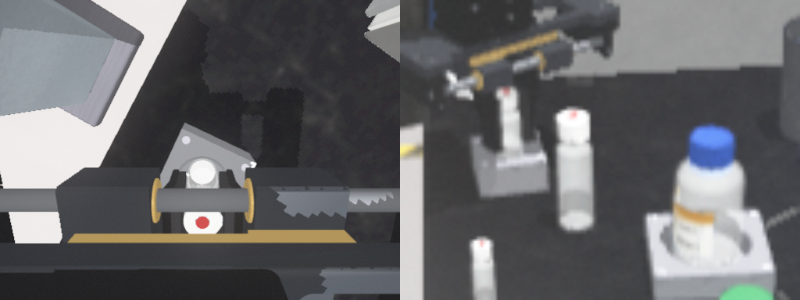

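drive_tool(increments="0 0.5 0 0 255; 0 0.5 0 0 255; 0 0 0 0 150; 0 0 0 0 100; 0 0 0 0 50; 0 0 0 0 0; 0 0 0 0 0; 0 -10 0 0 0; 0 -25 0 0 0; 0 -35 0 0 0; 0 -35 0 0 0; 0 -10 0 0 0; 0 0 0 0 0")

```text
time: 27.38
position: [0.4533, 0.0818, 0.1479]
tool_rot: [-1.53, -0.425, 0.423]
ft_force: [0.1, -1.0, -0.8]
grip_width: 0.999
```

```bash
python3 st.py 447 -224.5
python3 - <<'E'
from bench import get_image
import cv2,numpy as np
ims=[get_image(n)['img'][:,:,::-1] for n in ['wrist','side']]
cv2.imwrite('pics/v6.png',np.hstack([cv2.resize(ims[0],(400,300)),cv2.resize(ims[1][140:230,180:300],(400,300))]))
E
```

```text
t 27.38 pos [453.3  81.8 147.9] h 31.02 F [ 0.1 -1.  -0.8] w 86.9 q7 0.32
[ 1.3e-03 -4.0e-04 -1.0e+00]
tx tz -163.2 -259.3
```

View pics/v6.png

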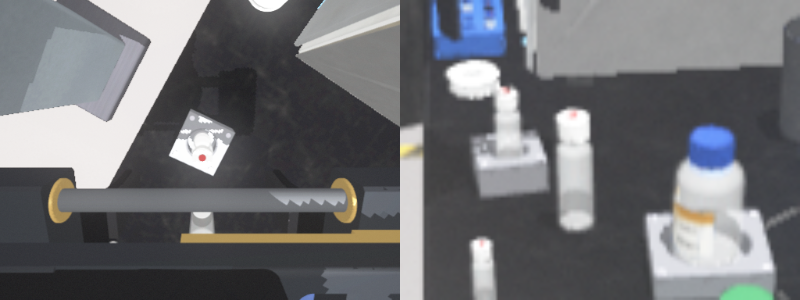

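drive_tool(increments="0 0 0 10 0; 0 0 0 10 0; 0 0 0 9.5 0; 0 0 -15 0 0; -2 0 -30 0 0; -2 0 -40 0 0; -2 0 -40 0 0; -2 0 -40 0 0; -2 0 -40 0 0; -2 0 -40 0 0; -1 0 -35 0 0; -1 0 -17 0 0; 0 0 -9 0 0; 0 0 0 0 0; 0 0 0 0 0")

```text
time: 29.35
position: [0.4474, -0.2231, 0.1475]
tool_rot: [-1.57, -0.023, 0.023]
ft_force: [0.5, -0.7, -0.1]
grip_width: 1.0
```

```bash
python3 st.py 447 -224.5
python3 - <<'E'
from bench import get_image
import cv2,numpy as np
d=get_image('wrist');np.savez('w5.npz',**d);t=get_image('top');np.savez('t5.npz',**t)
cv2.imwrite('pics/t1.png',d['img'][:,:,::-1])
cv2.imwrite('pics/t1t.png',t['img'][:,:,::-1])
E
```

```text
t 29.35 pos [ 447.4 -223.1  147.5] h 1.66 F [ 0.5 -0.7 -0.1] w 87.0 q7 0.42
[-1.e-04  4.e-04 -1.e+00]
tx tz -0.4 -1.4
```

View pics/t1.png

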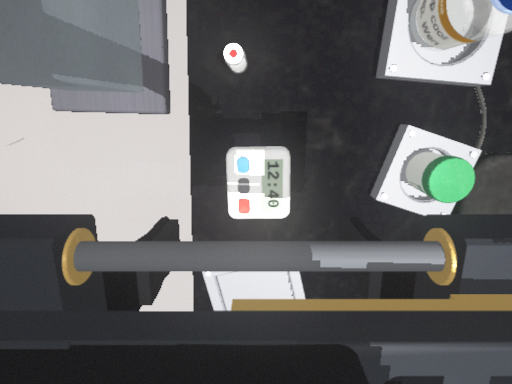

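Run:
```python
from h import *
d=np.load('w5.npz');im=d['img'][:,:,::-1].copy()
m=(im[130:235,200:315].min(2)>110).astype(np.uint8); m=cv2.morphologyEx(m,cv2.MORPH_CLOSE,np.ones((25,25)))
c=max(cv2.findContours(m,0,1)[0],key=cv2.contourArea).reshape(-1,2)+[200,130]
P=ray('w5.npz',c,.018)[:,:2]*1000
print(cv2.minAreaRect(P.astype(np.float32)))
```

```text
((447.08209228515625, -224.2217559814453), (60.097904205322266, 70.18460845947266), 3.021257162094116)
```

drive_tool(increments="0 20 -1 -1.3 0; 0 35 0 0 0; 0 35 0 0 0; 0 25 0 0 0; 0 13 0 0 0; 0 7 0 0 0; 0 4 0 0 0; 0 0 0 0 0; 0 0 0 0 0")

```text
time: 30.58
position: [0.4476, -0.2257, 0.0092]
tool_rot: [-1.571, -0.039, 0.038]
ft_force: [0.7, 0.6, 0.2]
grip_width: 0.999
```

```bash
python3 st.py 447 -224.5
```

```text
t 30.57 pos [ 447.6 -225.7    9.2] h 2.82 F [0.7 0.6 0.2] w 86.9 q7 0.39
[ 1.e-03 -7.e-04 -1.e+00]
tx tz -0.5 1.2
```

drive_tool(increments="0 1 0 0 0; 0 0 0 0 255; 0 0 0 0 255; 0 0 0 0 255; 0 0 0 0 255; 0 0 0 0 255", squeeze=12)

```text
time: 31.32
position: [0.4471, -0.2255, 0.0076]
tool_rot: [-1.571, -0.039, 0.039]
ft_force: [0.8, -0.3, 0.4]
grip_width: 0.711
```

```bash
python3 st.py 452.3 -357.5
```

```text
t 31.32 pos [ 447.1 -225.5    7.6] h 2.82 F [ 0.8 -0.3  0.4] w 61.9 q7 0.39
[-0.e+00 -1.e-04 -1.e+00]
tx tz -1.3 -132.1
```

drive_tool(increments="0 -8 0 0 255; 0 -20 0 0 255; 0 -22 0 0 255; 0 0 -10 0 255; 0 0 -23 0 255; 0 0 -33 0 255; 0 0 -33 0 255; 0 0 -22 0 255; -1 0 -12 0 255; 0 0 0 -6 255; 0 0 0 -6 255; 0 0 0 0 255; 0 0 0 0 255")

```text
time: 32.95
position: [0.4527, -0.358, 0.0574]
tool_rot: [-1.561, -0.202, 0.202]
ft_force: [0.1, -0.2, -0.7]
grip_width: 0.715
```

```bash
python3 st.py 452.3 -358.5
python3 - <<'E'
from bench import get_image
import cv2,numpy as np
ims=[get_image(n)['img'][:,:,::-1] for n in ['wrist','side']]
cv2.imwrite('pics/t3.png',np.hstack([cv2.resize(ims[0],(400,300)),cv2.resize(ims[1][180:330,170:370],(400,300))]))
E
```

```text
t 32.95 pos [ 452.7 -358.    57.4] h 14.75 F [ 0.1 -0.2 -0.7] w 62.2 q7 0.81
[-2.e-04  3.e-04 -1.e+00]
tx tz -0.5 -0.4
```

View pics/t3.png

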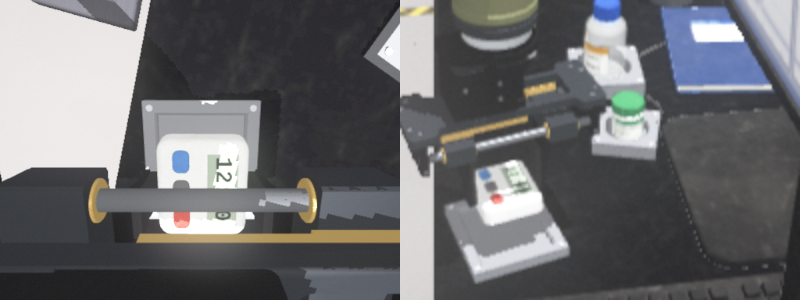

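drive_tool(increments="0 10 0 0 255; 0 12 0 0 255; 0 9 0 0 255; 0 6 0 0 255; 0 3 0 0 255; 0 2 0 0 255; 0 1 0 0 255; 0 0 0 0 255; 0 0 0 0 255")

```text
time: 34.17
position: [0.4528, -0.3585, 0.0148]
tool_rot: [-1.562, -0.203, 0.203]
ft_force: [-0.5, 0.5, -0.4]
grip_width: 0.713
```

```bash
python3 st.py 452.3 -358.5
python3 - <<'E'
from bench import get_image
import cv2,numpy as np
ims=[get_image(n)['img'][:,:,::-1] for n in ['wrist','side']]
cv2.imwrite('pics/t4.png',np.hstack([cv2.resize(ims[0],(400,300)),cv2.resize(ims[1][230:330,180:313],(400,300))]))
E
```

```text
t 34.17 pos [ 452.8 -358.5   14.8] h 14.82 F [-0.5  0.5 -0.4] w 62.0 q7 0.8
[ 3.e-04 -4.e-04 -1.e+00]
tx tz -0.5 0.1
```

View pics/t4.png

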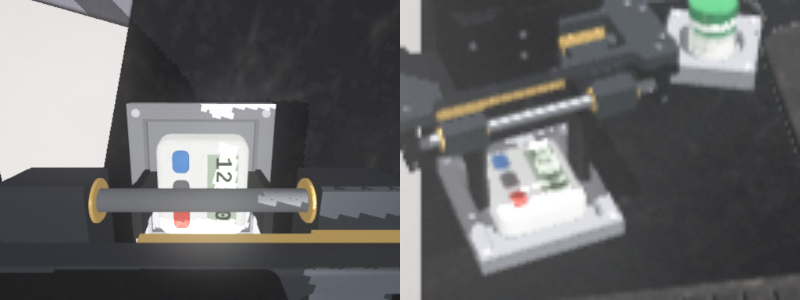

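drive_tool(increments="0 0.7 0 0 255; 0 0 0 0 255; 0 0 0 0 0; 0 0 0 0 0; 0 0 0 0 0; 0 0 0 0 0; 0 -10 0 0 0; 0 -30 0 0 0; 0 -40 0 0 0; 0 -40 0 0 0; 0 -40 0 0 0; 20 0 -30 0 0; 20 0 -40 0 0; 20 0 -40 0 0; 20 0 -40 0 0; 0 0 0 0 0; 0 0 0 0 0; 0 0 0 0 0")

```text
time: 36.52
position: [0.5682, -0.482, 0.175]
tool_rot: [-1.562, -0.204, 0.203]
ft_force: [-0.3, -0.8, 0.6]
grip_width: 0.993
```

```bash
python3 st.py
python3 - <<'E'
from bench import get_image
from ov import *
for n in ['top','side']:
    d=get_image(n); np.savez(n+'9.npz',**d)
M=dict(bh=(.6015,-.079,-3.3),jh=(.6055,-.2093,-16),vh=(.453,.0823,5.5),th=(.4523,-.3575,15),tape=(.427,.264))
overlay('top9.npz',{},'pics/f_t.png',(120,115,410,280),2.7)
overlay('side9.npz',{},'pics/f_s.png',(180,140,350,325),3.2)
E
```

```text
t 36.52 pos [ 568.2 -482.   175. ] h 14.86 F [-0.3 -0.8  0.6] w 86.4 q7 0.85
[ 6.e-04 -4.e-04 -1.e+00]
```

View pics/f_t.png

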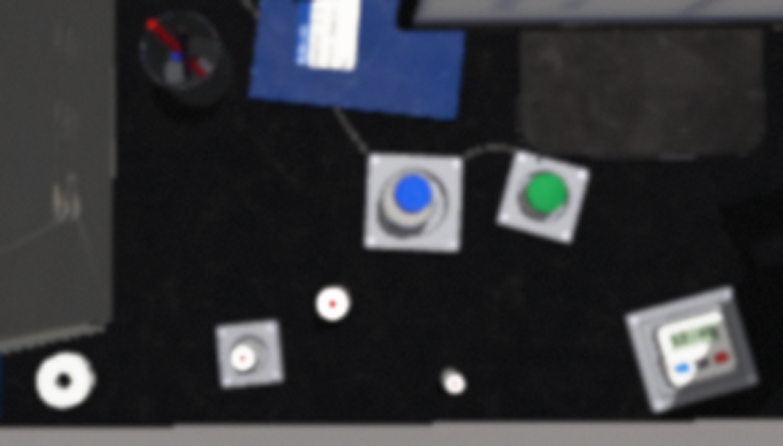

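View pics/f_s.png

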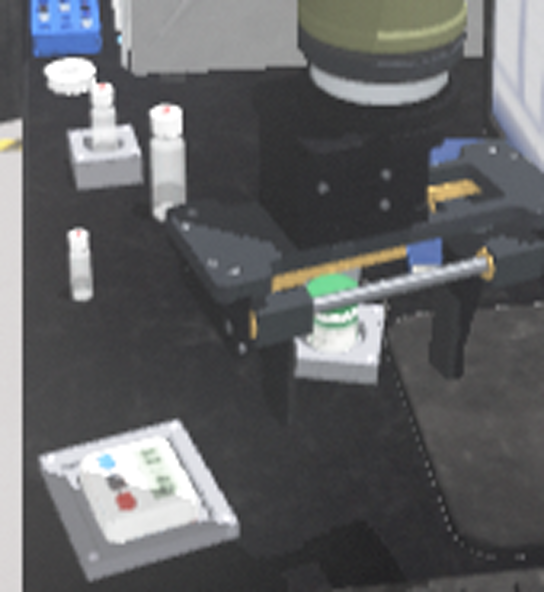

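Run:
```python
from ov import *
d=np.load('top9.npz');K=(d['mtx'],d['camera_from_world'])
x0,y0,x1,y1=240,160,350,215;f=7
im=cv2.resize(d['img'][y0:y1,x0:x1,::-1],None,fx=f,fy=f,interpolation=cv2.INTER_CUBIC)
for c,dd,z in [((.6015,-.079),.054,.006),((.6015,-.079),.066,.022),((.6015,-.079),.035,.114),((.6055,-.2093),.04,.053),((.6055,-.2093),.05,.017)]:
    p=(proj(K,circ(c,dd,z))-[x0,y0]+.5)*f
    cv2.polylines(im,[p.astype(int)],True,(0,255,255),1)
cv2.imwrite('pics/f2.png',im)
```

```text
(no output)
```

View pics/f2.png

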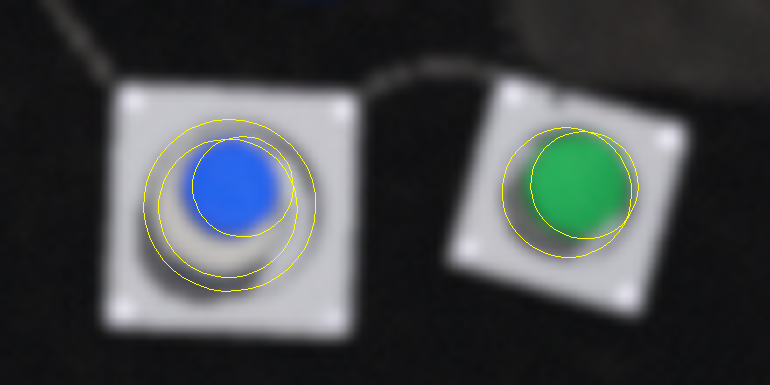

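```bash
python3 -c "
from bench import workorder; print(workorder.close_job())"
```

```text
the job is handed in; nothing more can be done
None
```

All four items are in their matching grey holders, placed in the order bottle, jar, middle-sized vial, timer. I handed the job in at about 37 s on the robot's clock, with the gripper open and clear.

**Last checks:** The final top view shows every item within its pocket. The bottle, jar and vial stand upright and the timer lies flat, display up. The pen cup, the tape and the other two vials look where they were at the start. Apart from 5.5 N when the bottle met the pocket floor, wrist forces read at the end of each move were about 1 N or less.

**Slip with the bottle:** After gripping it, I wrote one row with the wrong sign, which pressed it about 5 mm towards the bench before lifting. No high force showed afterwards. By overlay and floor contact it ended up seated and upright, about 2–3 mm off the pocket centre and clear of the walls.

**Disagreement:** The wrist camera read 2–9 mm away from the other two cameras on the bottle cap and two holders. For those I used the top and side views.

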